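# Put the club's loan radios back on their chargers

## Robot

A 6-joint arm with a two-finger parallel gripper is mounted at the origin on the work surface. World frame = base frame: x ahead of the robot, y to its left, z up, the work surface at z = 0. Lengths are in m, angles in degrees, forces in N, time in s.
With the tool pointing down it reaches from about 0.35 to 0.85 m from the base axis. Payload 8.1 kg.
Tool frame: the origin (TCP) lies on the centre line of the jaws, within the pads' length; the fingertips stand bot.tips_ahead ahead of it and the grasp point (between the pads) lies 2 mm behind it (bot.tips_ahead is the distance from the TCP to the fingertips, in m); z points along the fingers, y is the direction in which the jaws open and shut (so a half turn about z gives the same grasp; the last joint's range is limited). The gripper opens to 85 mm and grips with 20 to 120 N. Pads are 22 mm wide; open, the fingers measure 114 mm over their backs; the gripper's body (76 mm by 85 mm) begins 54 mm behind the grasp point. The pads swing forward as they close: fully open they stand 13 mm farther back than shut.
Start: joints at [-70.268, 7.471, 85.268, -0, 87.261, -4.893], TCP at [0.25, -0.545, 0.248] pointing down, gripper open.
Joint ranges: [-169.43, 169.43], [-51.17, 129.36], [1.28, 143.12], [-76.62, 256.62], [0, 156.53], [-152.29, 152.29]. Speed limits (degrees/s): [136.94, 136.94, 159.86, 180, 180, 180].

## Interface

Orientations are given as [roll, pitch, yaw] about the fixed x, y, z axes, in that order (R = Rz(yaw) Ry(pitch) Rx(roll)).
In Python, from cell import bot gives the robot as it stands.
- The arm moves only by the tool move_arm, never from a script. Its argument "deltas" is a list that holds one entry, the list of rows, each a list of 7 numbers: the shift along the tool's x, y, z as a fraction of full scale, then the turn, a rotation vector about the tool's x, y, z as a fraction of full scale, then the opening, from 0 (shut) to 1 (fully open). A call has 1 to 5 rows; each row is the pose to reach, as a shift and turn from the pose commanded when the call began, along the tool's axes at that moment, turning the shorter way round; what a row does not reach only later rows make up. Full scale, the value 1, is 200 mm for a shift and pi rad for a turn. A row lasts 1/8 s, in which the tool goes at most 62.5 mm and 10.7 degrees, less where a joint would pass 70% of its speed; a pose out of reach is approached as far as the arm can. A call with a number of a shift or a turn outside -1 to 1 is refused whole. A call with a gripper value outside its range is refused whole. The fingers move at their own pace and stop on an object; "grip_force" is the grip in N (left out, the last holds). Time passes only in rows, so rows that repeat a pose let the fingers close. It gives the time, the measured TCP pose, the force and the opening at its end, in the units of the state.
- bot.state(): the state, without advancing time (a new reading comes with each control period).
- bot.snapshot(name): name is "scene" or "top" or "wrist"; returns the picture (480x640x3 uint8, blue, green, red); there is no depth.
- bot.camera_model(name): a dict with "fov_y" (degrees; the focal length in pixels is half the picture's height over the tangent of half this angle, whatever the lens; pixels are square), "cx", "cy" (the principal point, pixels), "T" (4x4, takes a point from camera to world coordinates). Camera axes: x right, y down, z forward; pixel columns grow to the right and rows downward; lengths in m; the calibration is good to about 2 mm. A picture is of the moment at which its call begins: read the wrist's pose just before it. camera_model takes no time and is no camera call; for the wrist camera it gives the pose at the moment of the call.
- bot.close_job(): hands the job in, once; it reports no verdict.
The state is a dict: "time_s": time; "joints": joint angles; "qvel": joint speeds; "joint_torque": joint torques, N m; "tool_pos": TCP position; "ee_rot": TCP orientation; "force": force on the tool from outside, world axes, zero at the start; "ft_torque": the same for the moment, N m; "opening": finger opening in m.
Only numpy, scipy, OpenCV 4.12 (cv2) and the standard library are available. Lean on these libraries where they do the work, as an engineer would, in place of code of your own. Each camera call takes 0.05 s, during which the arm holds its last target. There are 200 camera calls.

## Task

The loan radios have come back to the club's stall: stand each radio that has a coloured ring on its antenna upright and fully home in the charger of the same colour, its front facing the same way as the charger's sloping front. Lower them in, do not let them drop, and leave the grey radio without a ring, the meter and the mug where they are.

Things in the scene. Friction and masses are not known exactly. Their poses are not given: they have to be found in the camera images.
- radio_red: Loose dark two-way radio, 0.22 kg, red ring (d 21) at the antenna's foot and red cap on its tip; stands upright. Body 34 (x) by 56 (y) by 96 mm high; on its top a 13 mm thick stub antenna at y = +16, tip at z = 126, and a knob (d 15, 11 high) at y = -15. Origin: centre of underside, z up. Its front (display, keys) faces -x, its back +x.
- charger_red: Grey desk charger, red label on its sloping front, red strip on its rear top edge; fixed; 100 (x) by 84 (y) by 44 mm high. Origin: centre of underside, z up, front to -x. Pocket open at the top, centre at x = +14, y = 0, flat floor at z = 14, inside 42 (x) by 64 (y) to z = 30, flared to 50 by 72 at z = 44. Radio goes in with 4 mm play each side, x axes agreeing.
- radio_yellow: Loose dark two-way radio, 0.22 kg, yellow ring (d 21) at the antenna's foot and yellow cap on its tip; stands upright. Body 34 (x) by 56 (y) by 96 mm high; on its top a 13 mm thick stub antenna at y = +16, tip at z = 126, and a knob (d 15, 11 high) at y = -15. Origin: centre of underside, z up. Its front (display, keys) faces -x, its back +x.
- charger_yellow: Grey desk charger, yellow label on its sloping front, yellow strip on its rear top edge; fixed; 100 (x) by 84 (y) by 44 mm high. Origin: centre of underside, z up, front to -x. Pocket open at the top, centre at x = +14, y = 0, flat floor at z = 14, inside 42 (x) by 64 (y) to z = 30, flared to 50 by 72 at z = 44. Radio goes in with 4 mm play each side, x axes agreeing.
- radio_blue: Loose dark two-way radio, 0.22 kg, blue ring (d 21) at the antenna's foot and blue cap on its tip; stands upright. Body 34 (x) by 56 (y) by 96 mm high; on its top a 13 mm thick stub antenna at y = +16, tip at z = 126, and a knob (d 15, 11 high) at y = -15. Origin: centre of underside, z up. Its front (display, keys) faces -x, its back +x.
- charger_blue: Grey desk charger, blue label on its sloping front, blue strip on its rear top edge; fixed; 100 (x) by 84 (y) by 44 mm high. Origin: centre of underside, z up, front to -x. Pocket open at the top, centre at x = +14, y = 0, flat floor at z = 14, inside 42 (x) by 64 (y) to z = 30, flared to 50 by 72 at z = 44. Radio goes in with 4 mm play each side, x axes agreeing.
- own_radio: A member's own radio: same size and form as the club radios but with a light grey body, a plain black antenna and no coloured ring or cap; loose, stands upright on the table, to be left alone. Origin: centre of the underside, front to -x.
- bench_meter: Bench multimeter, light grey case 150 mm (x) by 110 mm (y) by 64 mm high on four feet; loose, to be left alone. Origin: centre of the underside.
- mug: White coffee mug, 80 mm across, 92 mm high, handle to its +y; loose, to be left alone. Origin: centre of the underside.
Mind the look-alikes: they are no part of the job. What is shaped like the radio_blue but purple is not meant. What is shaped like the radio_red but turquoise is not meant.

How it is judged (in metres and radians):
At the end, for the whole second after the job is handed in: The red, yellow and blue radios each stand in the charger of their own colour: underside within 5 mm of the pocket's floor, within 8 mm of the pocket's centre along each of the charger's axes, within 0.1 rad of upright, front towards the charger's nose, at rest and released (x of radio_red in the frame of charger_red between 0.006 and 0.022 m and y of radio_red in the frame of charger_red between -0.008 and 0.008 m and z of radio_red in the frame of charger_red below 0.019 m and x of charger_red in the frame of radio_red below 0 m and angle between each of radio_red, radio_yellow, radio_blue's own z axis and vertical below 0.1 rad and linear speed of each of radio_red, radio_yellow, radio_blue below 0.02 m/s and angular speed of each of radio_red, radio_yellow, radio_blue below 0.1 rad/s and x of radio_yellow in the frame of charger_yellow between 0.006 and 0.022 m and y of radio_yellow in the frame of charger_yellow between -0.008 and 0.008 m and z of radio_yellow in the frame of charger_yellow below 0.019 m and x of charger_yellow in the frame of radio_yellow below 0 m and x of radio_blue in the frame of charger_blue between 0.006 and 0.022 m and y of radio_blue in the frame of charger_blue between -0.008 and 0.008 m and z of radio_blue in the frame of charger_blue below 0.019 m and x of charger_blue in the frame of radio_blue below 0 m); the robot touches nothing.
It fails at once if a club radio is dropped or thrown into a charger (faster than 0.7 m/s inside it) ((linear speed of radio_red above 0.7 m/s and ((horizontal distance between radio_red and charger_red below 0.045 m and height (world z) of radio_red below 0.044 m) or (horizontal distance between radio_red and charger_yellow below 0.045 m and height (world z) of radio_red below 0.044 m) or (horizontal distance between radio_red and charger_blue below 0.045 m and height (world z) of radio_red below 0.044 m))) or (linear speed of radio_yellow above 0.7 m/s and ((horizontal distance between radio_yellow and charger_red below 0.045 m and height (world z) of radio_yellow below 0.044 m) or (horizontal distance between radio_yellow and charger_yellow below 0.045 m and height (world z) of radio_yellow below 0.044 m) or (horizontal distance between radio_yellow and charger_blue below 0.045 m and height (world z) of radio_yellow below 0.044 m))) or (linear speed of radio_blue above 0.7 m/s and ((horizontal distance between radio_blue and charger_red below 0.045 m and height (world z) of radio_blue below 0.044 m) or (horizontal distance between radio_blue and charger_yellow below 0.045 m and height (world z) of radio_blue below 0.044 m) or (horizontal distance between radio_blue and charger_blue below 0.045 m and height (world z) of radio_blue below 0.044 m)))).
It fails at once if the member's own radio is moved by more than 25 mm or tipped (distance of own_radio from where it was at the start of the episode above 0.025 m or angle between own_radio's own z axis and vertical above 0.3 rad).
It fails at once if the bench meter is moved by more than 25 mm or tipped (distance of bench_meter from where it was at the start of the episode above 0.025 m or angle between bench_meter's own z axis and vertical above 0.3 rad).
It fails at once if the mug is moved by more than 25 mm or tipped (distance of mug from where it was at the start of the episode above 0.025 m or angle between mug's own z axis and vertical above 0.3 rad).
It also fails if it takes over 86 s, if anything falls off the work surface, if the arm or the gripper's body presses on something with over 40 N, if the wrist force passes 120 N, or if a joint passes its speed limit or range.

## Working session

There is one attempt and no reset: what is moved stays moved. The work goes in short steps, Python scripts to look and compute and a tool call to move; the robot and the scene stay as the last step left them, time stands still between calls to the robot, and variables do not carry over. Pictures are saved under pics/ and viewed, about 12 in all and at most 16, crops included, and the job is handed in when it is done.

Besides the shell and the picture viewer there is one more tool, called as name([rows], argument=value, ...), one row to a line, values as JSON. move_arm: Moves the arm, as the interface text tells. Shift numbers are shares of 200 mm and turn numbers shares of pi rad, none past 1 either way. Its arguments: {"type":"object","properties":{"deltas":{"type":"array"},"grip_force":{"type":"number"}},"required":["deltas"]}

```bash
mkdir -p pics; ls
python3 - <<'E'
from cell import bot
import cv2
print(bot.state(), bot.tips_ahead)
for n in ("scene","top","wrist"):
    m=bot.camera_model(n); print(n,m["fov_y"],m["cx"],m["cy"],m["T"], [k for k in m])
    im=bot.snapshot(n); cv2.imwrite(f"pics/{n}0.png",im)
E
```

```text
pics
{'time_s': 0.0, 'joints': array([-7.02690116e+01,  7.51466382e+00,  8.53295834e+01, -1.44262841e-03,
        8.72611975e+01, -4.89367984e+00]), 'qvel': array([0.0299405 , 0.06765109, 0.08411822, 0.02265455, 0.0582423 ,
       0.0432239 ]), 'joint_torque': array([-6.99792654e-04, -5.69409692e+01, -5.00549376e+01, -3.43606380e-04,
        1.50667765e-02, -5.98521365e-05]), 'tool_pos': array([ 0.24983426, -0.54494184,  0.24724612]), 'ee_rot': array([-1.79894817e+02, -7.55957042e-03,  2.46247316e+01]), 'force': array([-0.2243131 , -0.39844856, -0.03206487]), 'ft_torque': array([ 0.01638351, -0.00553811,  0.0150871 ]), 'opening': 0.08563575610101487} 0.017
scene 46.63372456095116 312.77203331962136 240.37162091289102 [[-0.80255981  0.37195718 -0.46641785  1.1531568 ]
 [ 0.59656372  0.49634557 -0.63067647  0.88612527]
 [-0.0030802  -0.78440355 -0.62024316  0.89545358]
 [ 0.          0.          0.          1.        ]] ['fov_y', 'cx', 'cy', 'T']
top 43.727767272102696 325.96572149548865 238.4020512014256 [[-0.01290931 -0.98222104  0.18728371  0.18299473]
 [-0.99965577  0.01695593  0.02002099 -0.01854037]
 [-0.0228406  -0.18696078 -0.98210181  1.64366404]
 [ 0.          0.          0.          1.        ]] ['fov_y', 'cx', 'cy', 'T']
wrist 70.97691434463644 315.5966870759258 242.72774684556947 [[ 0.41677569 -0.86736304 -0.27199151  0.31845427]
 [-0.90900834 -0.39813005 -0.12327327 -0.51271148]
 [-0.00136532  0.29861985 -0.95437116  0.37278507]
 [ 0.          0.          0.          1.        ]] ['fov_y', 'cx', 'cy', 'T']
```

View pics/top0.png

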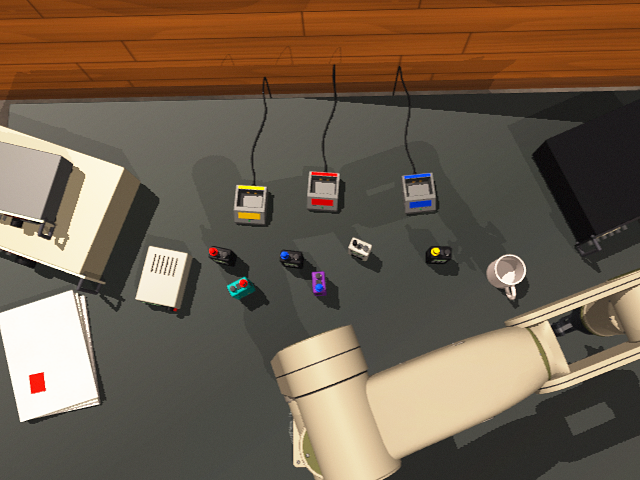

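View pics/scene0.png

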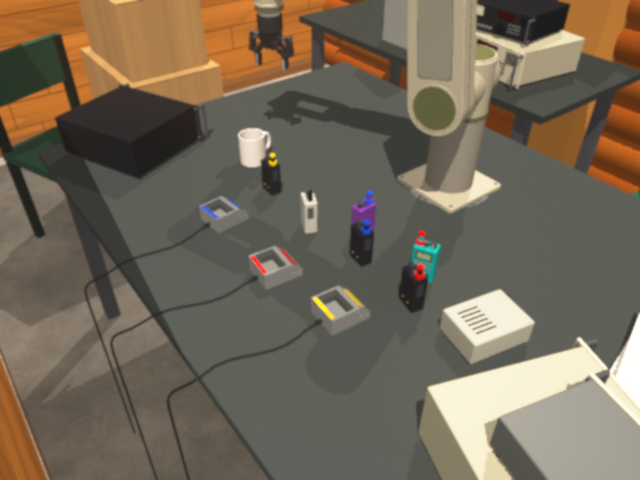

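The top view shows club radios red (220,255), blue (291,258) and yellow (438,254). The look-alikes are turquoise (240,287) and purple (319,284), and the grey radio is at (360,248). Chargers are yellow (251,203), red (323,191) and blue (419,193), with their noses toward the robot.

```bash
cat > h.py <<'E'
from cell import bot
import numpy as np, cv2
def cam(n):
    m=bot.camera_model(n); m["f"]=240/np.tan(np.radians(m["fov_y"]/2)); m["T"]=np.array(m["T"]); return m
def ray(m,p,z):
    d=m["T"][:3,:3]@np.array([(p[0]-m["cx"])/m["f"],(p[1]-m["cy"])/m["f"],1]); o=m["T"][:3,3]
    return o+d*(z-o[2])/d[2]
HUE={"red":((0,8),(172,180)),"yellow":((20,34),),"blue":((106,122),)}
def blobs(im,c,amin=4,s=130,v=80):
    h=cv2.cvtColor(im,cv2.COLOR_BGR2HSV); k=np.zeros(h.shape[:2],np.uint8)
    for a,b in HUE[c]: k|=cv2.inRange(h,(a,s,v),(b,255,255))
    n,l,st,ce=cv2.connectedComponentsWithStats(k)
    return [(ce[i],st[i]) for i in range(1,n) if st[i][4]>=amin],l
E
python3 - <<'E'
from h import *
m=cam("top"); im=cv2.imread("pics/top0.png")
for c in HUE:
    for ce,st in blobs(im,c)[0]:
        if 120<ce[0]<480 and 150<ce[1]<320: print(c,ce.round(1),st, "z126",ray(m,ce,.126)[:2].round(4),"z44",ray(m,ce,.044)[:2].round(4))
s=cv2.imread("pics/scene0.png"); cs=cv2.resize(s[130:330,190:450],None,fx=3,fy=3,interpolation=cv2.INTER_CUBIC)[:600]
ct=cv2.resize(im[165:305,200:460],None,fx=3,fy=3,interpolation=cv2.INTER_CUBIC)
cv2.imwrite("pics/cs.png",cs); cv2.imwrite("pics/ct.png",ct)
E
```

```text
red [323.9 173.7] [311 172  26   5  83] z126 [0.6462 0.0155] z44 [0.6712 0.0173]
red [321.7 201.8] [311 198  23   8 139] z126 [0.5701 0.0224] z44 [0.591  0.0246]
red [212.8 251.2] [209 247   9   9  61] z126 [0.4438 0.3055] z44 [0.4578 0.323 ]
red [242.8 282.9] [239 279   9   8  52] z126 [0.3603 0.2264] z44 [0.3699 0.2396]
red [174.7 309.2] [173 308   4   4  12] z126 [0.2958 0.3993] z44 [0.3019 0.4219]
yellow [250.6 187.2] [238 185  26   5  86] z126 [0.6132 0.2092] z44 [0.6364 0.2215]
yellow [248.5 215.3] [238 212  22   8 140] z126 [0.5372 0.2139] z44 [0.5564 0.2264]
yellow [435. 251.] [431 247   9   9  65] z126 [ 0.4346 -0.2667] z44 [ 0.4482 -0.2801]
blue [416.7 175.7] [404 173  26   6  82] z126 [ 0.6361 -0.2281] z44 [ 0.6605 -0.2394]
blue [420.  203.6] [410 200  21   8 130] z126 [ 0.5603 -0.2337] z44 [ 0.5807 -0.2453]
blue [284.  254.7] [280 251   9   9  58] z126 [0.4316 0.121 ] z44 [0.4451 0.1286]
blue [318.6 287.4] [315 284   8   8  52] z126 [0.3458 0.0327] z44 [0.3546 0.0355]
```

View pics/ct.png

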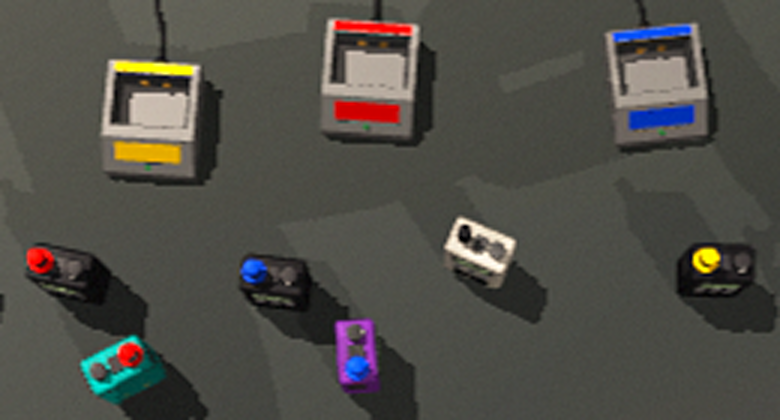

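View pics/cs.png

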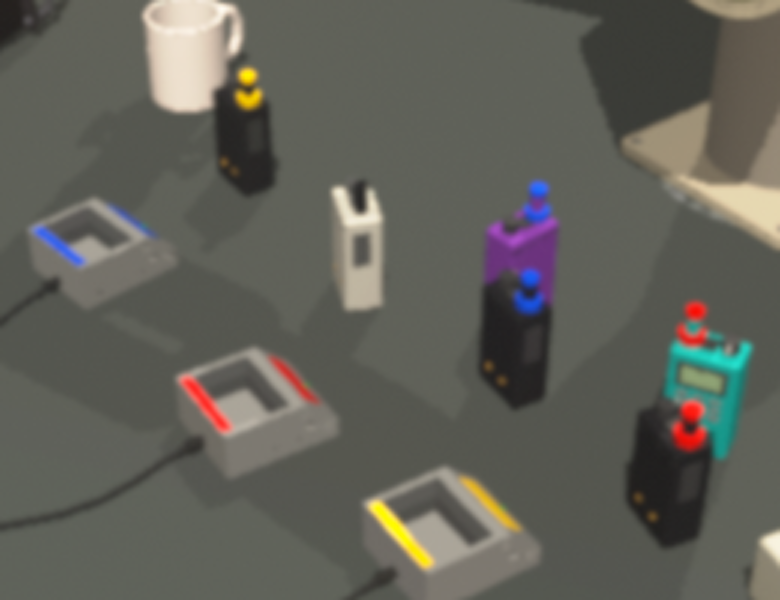

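All three club radios face the robot, as the chargers do, with the antenna on the +y side. The needed yaws are therefore small. I'll grip across the 34 mm side with tool yaw near 90. I'm moving to a viewpoint over the yellow radio and the blue charger.

```bash
cat >> h.py <<'E'
from scipy.spatial.transform import Rotation as Ro
def go(x,y,z,yaw):
    s=bot.state(); R=Ro.from_euler("xyz",s["ee_rot"],degrees=True); G=Ro.from_euler("xyz",[180,0,yaw],degrees=True)
    d=R.inv().apply(np.array([x,y,z])-s["tool_pos"])/.2; r=(R.inv()*G).as_rotvec()/np.pi
    print("t",round(s["time_s"],2),"at",s["tool_pos"].round(4),s["ee_rot"].round(2),"op",round(s["opening"],4),"F",s["force"].round(1)," delta",d.round(4),r.round(4))
E
python3 -c "
from h import *
go(.5,-.27,.30,90)"
```

```text
t 0.15 at [ 0.2499 -0.545   0.2474] [-1.7991e+02 -1.0000e-02  2.4630e+01] op 0.0854 F [ 0.6 -0.1 -0. ]  delta [ 1.7098 -0.7294 -0.2615] [-4.000e-04 -3.000e-04 -3.632e-01]
```

move_arm([
  [[0.3,-0.13,-0.26,0,0,-0.06,1],[0.5,-0.25,-0.26,0,0,-0.12,1],[0.75,-0.35,-0.26,0,0,-0.18,1],[1,-0.43,-0.26,0,0,-0.23,1],[1,-0.43,-0.26,0,0,-0.24,1]],
])

```text
time_s: 0.78
tool_pos: [0.3983, -0.3812, 0.3002]
ee_rot: [180.0, -0.1, 68.2]
force: [-0.6, -1.1, -0.7]
opening: 0.0854
```

```bash
python3 -c "
from h import *
go(.5,-.27,.30,90)"
```

```text
t 0.78 at [ 0.3983 -0.3812  0.3002] [ 1.7999e+02 -5.0000e-02  6.8240e+01] op 0.0854 F [-0.6 -1.1 -0.7]  delta [0.7051 0.2661 0.0016] [ 1.000e-04 -3.000e-04 -1.209e-01]
```

move_arm([
  [[0.3,0.1,0,0,0,-0.05,1],[0.6,0.2,0,0,0,-0.1,1],[0.7,0.27,0,0,0,-0.12,1],[0.7,0.27,0,0,0,-0.12,1],[0.7,0.27,0,0,0,-0.12,1]],
])

```text
time_s: 1.4
tool_pos: [0.498, -0.2757, 0.2999]
ee_rot: [-179.9, 0.0, 89.3]
force: [0.3, 0.2, 0.0]
opening: 0.0854
```

```bash
cat >> h.py <<'E'
def shot(name):
    s=bot.state(); m=cam("wrist"); im=bot.snapshot("wrist"); cv2.imwrite(f"pics/{name}.png",im); return m,im
E
python3 -c "
from h import *
go(.5,-.27,.30,90)
m,im=shot('w1'); print(m['T'].round(3))
for c in HUE:
    for ce,st in blobs(im,c,20)[0]: print(c,ce.round(1),st,'z122',ray(m,ce,.122)[:2].round(4),'z44',ray(m,ce,.044)[:2].round(4))"
```

```text
t 1.4 at [ 0.498  -0.2757  0.2999] [-1.7994e+02  1.0000e-02  8.9290e+01] op 0.0854 F [0.3 0.2 0. ]  delta [ 0.0284  0.0097 -0.0003] [-0.0003  0.     -0.0039]
[[ 1.    -0.011 -0.005  0.498]
 [-0.012 -0.954 -0.299 -0.199]
 [-0.002  0.299 -0.954  0.425]
 [ 0.     0.     0.     1.   ]]
yellow [253.6 212.7] [241 202  25  25 219] z122 [ 0.4401 -0.2642] z44 [ 0.4251 -0.281 ]
blue [460.5 172.5] [457 140   8  66 451] z122 [ 0.6259 -0.23  ] z44 [ 0.6587 -0.2381]
blue [388.7 178.6] [381 153  16  53 748] z122 [ 0.5625 -0.2346] z44 [ 0.579  -0.2438]
```

View pics/w1.png

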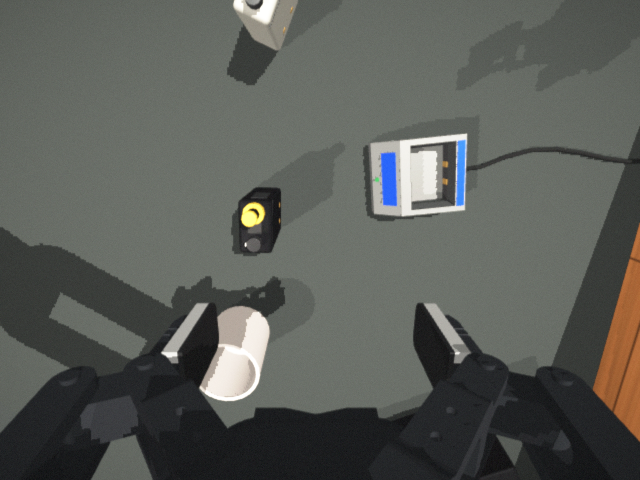

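The wrist view shows the yellow radio with its antenna at (254,213) and knob at (254,243). The blue charger has its pocket at about (411-457, 140-205) and its strip at (460,172). The mug is at (235,350).

```bash
cat >> h.py <<'E'
def strip(m,im,c,near=None):
    b,l=blobs(im,c,60); out=[]
    for i,(ce,st) in enumerate(b):
        k=(l[int(round(ce[1])),int(round(ce[0]))]); p=np.argwhere(l==k)[:,::-1].astype(np.float32)
        P=np.array([ray(m,q,.044)[:2] for q in p],np.float32)*1000; r=cv2.minAreaRect(P)
        vx,vy,_,_=cv2.fitLine(P,cv2.DIST_L2,0,.01,.01).ravel(); a=np.degrees(np.arctan2(vy,vx)); a=(a-90+90)%180-90
        print(c,ce.round(1),"centre",np.round(np.array(r[0])/1000,4),"size",np.round(r[1],1),"yaw",round(a,2)); out.append((np.array(r[0])/1000,a,r[1]))
    return out
E
python3 -c "
from h import *
m=cam('wrist'); im=cv2.imread('pics/w1.png'); strip(m,im,'blue')
g=cv2.cvtColor(im,cv2.COLOR_BGR2GRAY); 
for r in (165,173,181): print(g[r,364:474])
print(g[125:225,435])
print(g[195:260,254])
print(ray(m,(254,243),.107).round(4),ray(m,(253.6,212.7),.112).round(4))"
```

```text
blue [460.5 172.5] centre [ 0.6588 -0.2394] size [ 7.7 71. ] yaw 5.23
blue [388.7 178.6] centre [ 0.5791 -0.2452] size [15.9 59.3] yaw 5.77
[ 71  65  63  65  64  81 108 143 180 185 187 188 190 190 185 160 144 127
 106 101  98 100 104 102 100 102 101 104 103 102 102 128 181 187 185 191
 220 236 240 241 240 240 239 241 239 237 221 223 225 227 227 225 227 224
 224 224 226 227 231 230 238 240 240 240 239 240 239 239 239 240 239 236
 196 150 139 139 138 141 135 133 127 133 154 132  80  69  69  68  71  71
  67  95 200 155 137 135 139 137 139 141 159 225 138  95  96  95  92  79
  81  73]
[107  74  61  64  61  69  97 114 176 188 188 188 187 188 186 184 152 158
 121 101  99  99 102 102 103 102 102 103 102 102 102 120 179 189 189 190
 206 236 238 239 238 239 240 238 239 238 225 221 225 225 225 224 223 224
 224 223 223 222 225 237 238 240 238 239 238 240 238 238 238 238 239 239
 232 168 141 137 136 133 103  71  61  56  61  63  68  68  67  72  67  69
  70 131 225 170 142 132 135 134 137 138 164 197 125  95  94  98  93  97
  92  96]
[109  71  59  64  60  67  92 104 139 170 177 179 171 170 169 181
[... 407 characters left out ...]
6  96  96  93  99  99 140 231 242 243 244 242 220
 126  70  77 124 137 138 138 151 225 236 240 241 241 241 238 237 237 236
 237 239 240 238 236 237 235 235 233 204 229 239 239 235 232 234 234 232
 200 227 237 235 233 233 233 229 199 227 236 234 232 218 213 212 215 219
 216 189 116  80  82  88  94  91  92  97 137 219 234 235 234 214 131  72
  99 112 115 115 113 112 110 116 113 112]
[ 48  50  66  42  30  32  55 148 206 240 240 240 239 193  74  38  83 160
 211 233 242 243 243 243 243 242 242 242 239 212 131 104  99  99  99 100
  97  95  75  58  52  49  56  87  99  95 100 103  98  99  98  97 100  98
  94  97  79  58  61  63  66  99 113 112 112]
[ 0.4355 -0.2982  0.107 ] [ 0.4381 -0.2665  0.112 ]
```

```bash
python3 -c "
from h import *
m=cam('wrist')
th=np.radians(5.2); X=np.array([np.cos(th),np.sin(th)]); Y=np.array([-X[1],X[0]]); S=np.array([.6588,-.2394])
for p in ((409.7,173),(400,173),(466.5,173),(435,136),(435,142.6),(435,207.3),(435,213)):
    d=ray(m,p,.044)[:2]-S; print(p,(d@X*1000).round(1),(d@Y*1000).round(1))
print('pocket',S-.0315*X)
go(.437,-.2825,.20,90)"
```

```text
(409.7, 173) -56.3 6.3
(400, 173) -67.1 7.4
(466.5, 173) 6.6 -0.2
(435, 136) -28.4 43.0
(435, 142.6) -28.3 36.1
(435, 207.3) -28.2 -35.6
(435, 213) -28.2 -42.3
pocket [ 0.62742964 -0.24225493]
t 1.45 at [ 0.4979 -0.2758  0.3001] [-1.7996e+02  1.0000e-02  8.9270e+01] op 0.0852 F [ 0.5 -0.3 -0.3]  delta [-0.0371 -0.3036  0.5005] [-0.0002  0.     -0.0041]
```

move_arm([
  [[-0.03,-0.15,0.25,0,0,0.01,1],[-0.035,-0.3,0.5,0,0,0.022,1],[-0.035,-0.304,0.8,0,0,0.022,1],[-0.035,-0.304,0.8,0,0,0.022,1],[-0.035,-0.304,0.8,0,0,0.022,1]],
])

```text
time_s: 2.08
tool_pos: [0.4386, -0.2823, 0.1427]
ee_rot: [179.9, 0.1, 85.4]
force: [-0.7, -0.0, 1.4]
opening: 0.0853
```

```bash
python3 -c "
from h import *
m,im=shot('w2')
for ce,st in blobs(im,'yellow',20)[0]: print(ce.round(1),st,ray(m,ce,.112).round(4))
go(.437,-.2825,.078,85.3)"
```

```text
[308.8 263.1] [290 242  41  55 642] [ 0.4359 -0.2647  0.112 ]
t 2.12 at [ 0.4395 -0.2827  0.1437] [1.7979e+02 1.4000e-01 8.5420e+01] op 0.0857 F [0.2 0.2 0.5]  delta [ 0.0008 -0.0135  0.3282] [0.0012 0.0008 0.0007]
```

View pics/w2.png

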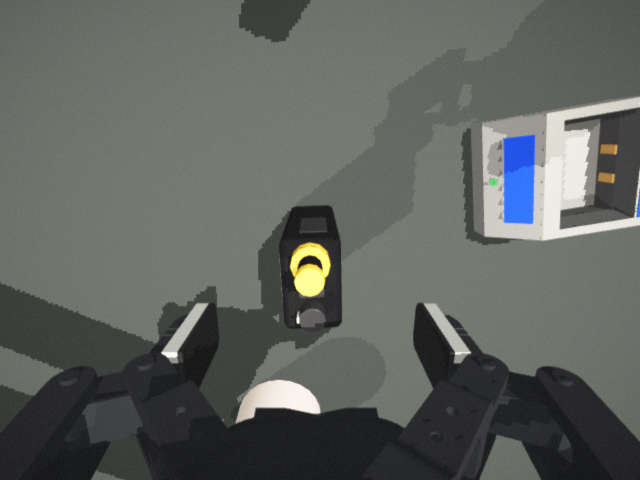

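The yellow radio at (311,265) is centred between the fingers and aligned with them. I'm descending and closing.

move_arm([
  [[0,-0.007,0.16,0,0,0,1],[0,-0.01,0.32,0,0,0,1],[0,-0.01,0.325,0,0,0,1],[0,-0.01,0.325,0,0,0,0.3],[0,-0.01,0.325,0,0,0,0.3]],
], grip_force=40)

```text
time_s: 2.75
tool_pos: [0.4375, -0.282, 0.0778]
ee_rot: [179.8, 0.1, 85.5]
force: [-0.8, 0.6, 0.0]
opening: 0.052
```

move_arm([
  [[0,0,0,0,0,0,0.2],[0,0,0,0,0,0,0.2],[0,0,0,0,0,0,0.2],[0,0,0,0,0,0,0.2]],
])

```text
time_s: 3.25
tool_pos: [0.4368, -0.2816, 0.077]
ee_rot: [179.9, 0.1, 85.5]
force: [-1.9, 0.6, 5.9]
opening: 0.0338
```

```bash
python3 -c "
from h import *
m,im=shot('w3')
for ce,st in blobs(im,'yellow',20)[0]: print(ce.round(1),st,ray(m,ce,.112).round(4))
go(.437,-.2825,.25,90)"
```

```text
[314.2 346.9] [ 284  300   63  104 2221] [ 0.4367 -0.2669  0.112 ]
t 3.3 at [ 0.4368 -0.2815  0.077 ] [1.7989e+02 8.0000e-02 8.5470e+01] op 0.0339 F [-1.4  0.8  6.5]  delta [-0.0059  0.0028 -0.8652] [ 0.0006  0.0005 -0.0252]
```

View pics/w3.png

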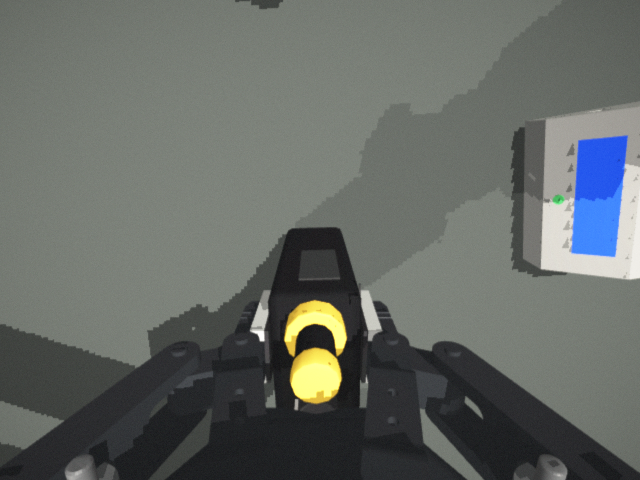

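Grasp confirmed: opening 33.8 mm, cap at (316,375), ring at (315,333). I'm lifting and carrying it to a viewpoint by the yellow charger.

move_arm([
  [[0,0,-0.1,0,0,0,0.2],[0,0,-0.35,0,0,0,0.2],[0,0,-0.6,0,0,0,0.2],[0,0,-0.85,0,0,0,0.2],[0,0,-0.87,0,0,0,0.2]],
])

```text
time_s: 3.92
tool_pos: [0.4379, -0.2824, 0.2549]
ee_rot: [179.6, 0.3, 85.5]
force: [-0.7, -0.1, -1.7]
opening: 0.0337
```

```bash
python3 -c "
from h import *
m=cam('wrist'); s=bot.state(); im=cv2.imread('pics/w3.png')
# offsets of cap (z126) and ring (z100) from TCP in tool frame, camera pose relative to tool is fixed
R=Ro.from_euler('xyz',s['ee_rot'],degrees=True); dz=s['tool_pos'][2]-.077
for p,z in (((316,375),.126),((315,333),.099)): print(R.inv().apply(ray(m,p,z+dz)-s['tool_pos']).round(4))
go(.55,.17,.25,90)"
```

```text
[ 0.0154 -0.0007 -0.0491]
[ 0.0113 -0.001  -0.0221]
t 3.92 at [ 0.4379 -0.2824  0.2549] [179.58   0.29  85.47] op 0.0337 F [-0.7 -0.1 -1.7]  delta [2.2991 0.3799 0.0157] [ 0.0023  0.0017 -0.0252]
```

move_arm([
  [[0.2,0.03,0,0,0,0,0.2],[0.45,0.07,0,0,0,0,0.2],[0.72,0.12,0,0,0,0,0.2],[1,0.16,0,0,0,0,0.2]],
])

```text
time_s: 4.42
tool_pos: [0.4833, -0.0824, 0.248]
ee_rot: [-179.9, -0.0, 85.4]
force: [1.4, 0.4, -2.8]
opening: 0.0342
```

move_arm([
  [[0.25,0.04,0,0,0,0,0.2],[0.5,0.09,0,0,0,0,0.2],[0.75,0.13,0,0,0,0,0.2],[0.95,0.16,0,0,0,0,0.2]],
])

```text
time_s: 4.92
tool_pos: [0.5301, 0.1049, 0.2479]
ee_rot: [-179.9, 0.0, 85.5]
force: [0.5, -0.3, -0.8]
opening: 0.0336
```

move_arm([
  [[0.2,0.04,0,0,0,-0.01,0.2],[0.35,0.06,0,0,0,-0.025,0.2],[0.35,0.06,0,0,0,-0.025,0.2],[0.35,0.06,0,0,0,-0.025,0.2]],
])

```text
time_s: 5.42
tool_pos: [0.5475, 0.1712, 0.2482]
ee_rot: [-179.9, 0.0, 90.0]
force: [-0.4, 0.5, -2.1]
opening: 0.034
```

```bash
python3 -c "
from h import *
m,im=shot('w4')
strip(m,im,'yellow')
go(.6,.2,.20,90)"
```

```text
yellow [314.7 348.1] centre [0.5455 0.0109] size [ 70.  137.6] yaw 2.17
t 5.47 at [0.5477 0.1709 0.2485] [-1.7992e+02  4.0000e-02  8.9910e+01] op 0.0341 F [ 0.4  0.5 -2. ]  delta [0.1462 0.2617 0.2419] [-0.0004  0.0002 -0.0005]
```

View pics/w4.png

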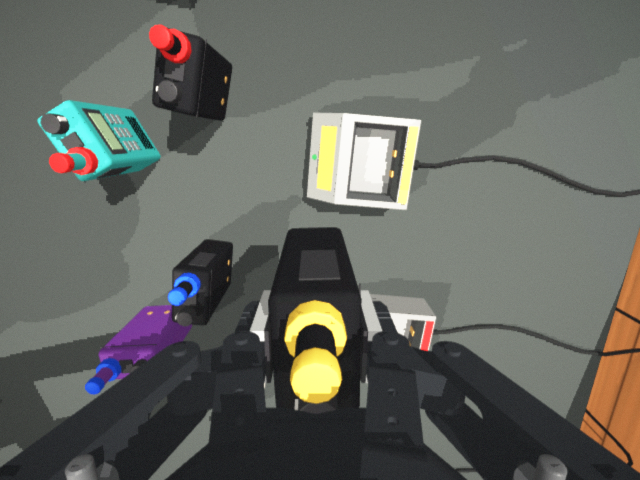

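The view shows the yellow charger with its strip at (408,163) and pocket at (380,160). The red radio is at (170,40) with its knob at (166,92), and the blue radio is at (184,289) with its knob at (183,318). The red strip at (427,335) is partly hidden.

```bash
sed -i 's/def strip(m,im,c,near=None):/def strip(m,im,c,s=130):/; s/b,l=blobs(im,c,60)/b,l=blobs(im,c,60,s=s)/' h.py; python3 -c "
from h import *
m=cam('wrist'); im=cv2.imread('pics/w4.png')
strip(m,im,'yellow',50); 
g=cv2.cvtColor(im,cv2.COLOR_BGR2GRAY); print(g[160,335:425]);print(g[105:220,380])
for n,c,k in (('red',(163,38),(166,92)),('blue',(183,290),(183,318))):
    A=ray(m,c,.124);K=ray(m,k,.107);d=(A-K)[:2];print(n,A.round(4),K.round(4),'dist',np.hypot(*d).round(4),'yaw',np.degrees(np.arctan2(-d[0],d[1])).round(1))
"
```

```text
yellow [326.1 157.2] centre [0.5564 0.2285] size [59.8 15.3] yaw -4.73
yellow [407.5 164.4] centre [0.6342 0.221 ] size [73.  9.] yaw -4.51
yellow [315.3 352.3] centre [0.5443 0.01  ] size [139.   70.9] yaw 0.1
[217 216 220 237 249 250 250 251 251 251 251 250 250 250 248 181 117 156
 235 242 242 242 242 241 242 241 241 241 242 242 241 243 250 251 251 251
 250 251 250 250 251 251 251 251 250 251 251 251 251 249 198 166 166 162
 166 162 139  87  76  69  79  80  82  80  71  61  67 110 186 235 244 245
 245 245 244 244 244 246 249 179  87  73  74  93 109 114 113 113 114 112]
[114 114 112 113 114 115 114 114 110 111 134 231 251 253 253 253 253 252
 209 111  73  72  72  74 128 159 167 169 167 169 165 181 244 250 252 252
 252 252 252 252 252 252 252 252 252 252 251 251 251 251 251 251 251 251
 251 251 251 251 251 251 251 250 250 250 251 250 250 251 250 250 249 249
 250 249 249 250 249 249 242 239 239 239 239 238 238 239 236 230 153 100
 108 114 117 115 116 131 222 245 248 248 247 245 190 107  80  73  77  74
  75  77  79 116 130 134 130]
red [0.4471 0.3098 0.124 ] [0.4377 0.2794 0.107 ] dist 0.0318 yaw -17.1
blue [0.4386 0.1292 0.124 ] [0.4279 0.0937 0.107 ] dist 0.0371 yaw -16.7
```

```bash
python3 -c "
from h import *
m=cam('wrist')
th=np.radians(-4.6); X=np.array([np.cos(th),np.sin(th)]); Y=np.array([-X[1],X[0]]); S=np.array([.6342,.221])
for p in ((350.2,160),(402.6,160),(414,160),(380,115.2),(380,123.7),(380,200.5),(380,207.2)):
    d=ray(m,p,.044)[:2]-S; print(p,(d@X*1000).round(1),(d@Y*1000).round(1))
C=S-.031*X; print(C); T=C+.0015*Y; print(T)
go(*T,.16,90-4.6)"
```

```text
(350.2, 160) -54.9 1.6
(402.6, 160) -5.1 5.5
(414, 160) 5.7 6.4
(380, 115.2) -32.0 43.5
(380, 123.7) -31.0 36.2
(380, 200.5) -21.3 -34.8
(380, 207.2) -20.4 -41.5
[0.60329985 0.22348617]
[0.60342015 0.22498133]
t 5.47 at [0.5477 0.1709 0.2485] [-1.7992e+02  4.0000e-02  8.9910e+01] op 0.0341 F [ 0.4  0.5 -2. ]  delta [0.2713 0.2789 0.4418] [-0.0004  0.0002  0.0251]
```

move_arm([
  [[0.13,0.14,0.1,0,0,0.012,0.2],[0.27,0.284,0.25,0,0,0.025,0.2],[0.274,0.284,0.45,0,0,0.0255,0.2],[0.274,0.284,0.5,0,0,0.0255,0.2],[0.274,0.284,0.5,0,0,0.0255,0.2]],
])

```text
time_s: 6.1
tool_pos: [0.6045, 0.2254, 0.1491]
ee_rot: [-179.9, 0.0, 85.3]
force: [-0.4, -0.0, -1.8]
opening: 0.0337
```

```bash
python3 -c "
from h import *
m,im=shot('w5')
go(.6045,.2257,.15,85.4)
s=bot.snapshot('scene'); cv2.imwrite('pics/s5.png',s)
cv2.imwrite('pics/v5.png',np.hstack([cv2.resize(im[:,200:560],(400,533)),cv2.resize(s[200:360,260:380],(400,533),interpolation=cv2.INTER_CUBIC)]))"
```

```text
t 6.15 at [0.6055 0.2258 0.1508] [ 1.7993e+02 -2.0000e-02  8.5320e+01] op 0.0338 F [-0.2  0.8 -0.9]  delta [-0.0007 -0.0047  0.0039] [ 0.0004 -0.0001 -0.0005]
```

View pics/v5.png

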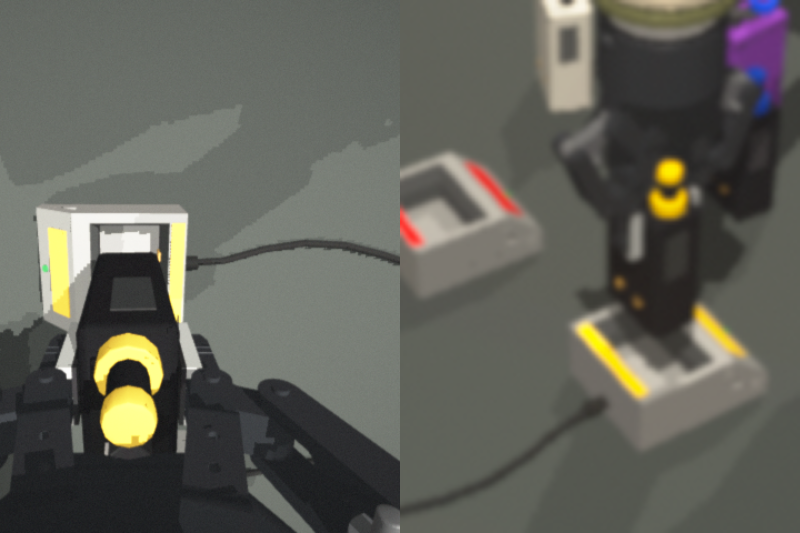

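The yellow radio is over the pocket and aligned with it, with the strip just to its right. I'm lowering in stages and watching the force.

move_arm([
  [[0,-0.004,0.08,0,0,0,0.2],[0,-0.004,0.16,0,0,0,0.2],[0,-0.004,0.2,0,0,0,0.2],[0,-0.004,0.2,0,0,0,0.2]],
])

```text
time_s: 6.7
tool_pos: [0.6032, 0.2262, 0.1076]
ee_rot: [-179.9, 0.1, 85.4]
force: [-0.2, 0.0, -1.3]
opening: 0.0339
```

move_arm([
  [[0,0,0.04,0,0,0,0.2],[0,0,0.08,0,0,0,0.2],[0,0,0.085,0,0,0,0.2],[0,0,0.085,0,0,0,0.2]],
])

```text
time_s: 7.2
tool_pos: [0.6041, 0.2265, 0.0922]
ee_rot: [-180.0, 0.0, 85.4]
force: [0.6, -0.5, -1.6]
opening: 0.0334
```

```bash
python3 -c "
from h import *
go(.6045,.2257,.091,85.4)"
```

```text
t 7.2 at [0.6041 0.2265 0.0922] [-179.99    0.     85.37] op 0.0334 F [ 0.6 -0.5 -1.6]  delta [-0.0038  0.0022  0.0061] [-0.0001  0.     -0.0001]
```

move_arm([
  [[0,0,0.006,0,0,0,0.2],[0,0,0.01,0,0,0,0.2],[0,0,0.01,0,0,0,0.2]],
])

```text
time_s: 7.58
tool_pos: [0.6045, 0.2267, 0.0911]
ee_rot: [179.9, -0.0, 85.4]
force: [-1.3, 0.7, 2.6]
opening: 0.034
```

move_arm([
  [[0,0,0,0,0,0,0.5],[0,0,0,0,0,0,0.7],[0,0,0,0,0,0,0.9],[0,0,0,0,0,0,0.9],[0,0,0,0,0,0,0.9]],
])

```text
time_s: 8.2
tool_pos: [0.6041, 0.2265, 0.0902]
ee_rot: [-180.0, 0.0, 85.4]
force: [0.4, -0.6, -0.5]
opening: 0.0766
```

move_arm([
  [[0,0,-0.1,0,0,0,0.9],[0,0,-0.3,0,0,0,0.9],[0,0,-0.6,0,0,0,0.9],[0,0,-0.85,0,0,0,1],[0,0,-0.85,0,0,0,1]],
])

```text
time_s: 8.82
tool_pos: [0.607, 0.2273, 0.2692]
ee_rot: [179.3, -0.3, 85.4]
force: [1.2, 0.2, 0.2]
opening: 0.0854
```

```bash
python3 -c "
from h import *
m,im=shot('w6')
s=bot.snapshot('scene'); t=bot.snapshot('top'); mt=cam('top')
for ce,st in blobs(t,'yellow')[0]:
  if 200<ce[0]<300: print('top',ce.round(1),ray(mt,ce,.138).round(4))
go(.43,.25,.26,77)
cv2.imwrite('pics/v6.png',np.hstack([im[:,:480],cv2.resize(s[200:360,260:380],(320,480),interpolation=cv2.INTER_CUBIC)]))"
```

```text
top [240.3 189.8] [0.6032 0.2344 0.138 ]
top [261.3 187.9] [0.6072 0.1793 0.138 ]
t 8.97 at [0.6039 0.2265 0.2605] [180.    -0.    85.38] op 0.0855 F [-0.5 -0.9  0. ]  delta [ 0.0472 -0.8764  0.0024] [ 0.     -0.      0.0465]
```

View pics/v6.png

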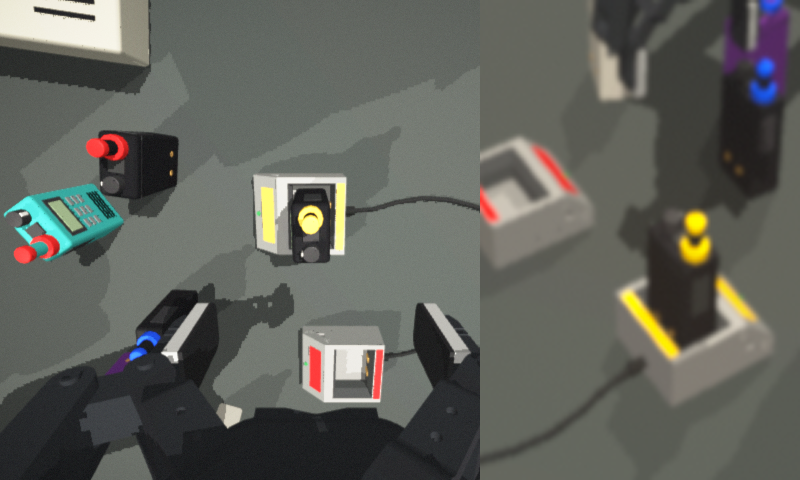

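The yellow radio stands seated in its charger: contact came at the predicted TCP height of 0.091 and it is upright. The red charger is in view with its strip at (378,373). The red radio's cap is at (99,148) and its knob at (110,187).

```bash
python3 -c "
from h import *
m=cam('wrist'); im=cv2.imread('pics/w6.png')
(S,a,_)=max(strip(m,im,'red'),key=lambda o:o[0][0])
g=cv2.cvtColor(im,cv2.COLOR_BGR2GRAY); print(g[370,315:395]);print(g[315:410,355])
th=np.radians(a);X=np.array([np.cos(th),np.sin(th)]);print(S-.0305*X)
for n,c,k in (('red',(98,149),(110,187)),):
    A=ray(m,c,.122);K=ray(m,k,.107);d=(A-K)[:2];print(n,A.round(4),K.round(4),'dist',np.hypot(*d).round(4),'yaw',np.degrees(np.arctan2(-d[0],d[1])).round(1))
go(.443,.288,.26,75)"
```

```text
red [107.6 146.8] centre [0.4053 0.3113] size [25.8 40.8] yaw 88.44
red [ 47.7 244.3] centre [0.3136 0.2168] size [27.3 24.4] yaw 16.85
red [ 24.7 253.8] centre [0.2876 0.2092] size [25.3 18.2] yaw -70.61
red [315.  368.6] centre [0.5869 0.0374] size [64.4 12.3] yaw -2.64
red [377.6 373.8] centre [0.6618 0.0234] size [69.5  7.7] yaw -5.29
[118 117 119 118 120 143 196 200 197 222 235 235 236 237 237 236 236 233
 187 119 138 208 219 221 219 219 219 218 219 217 220 224 234 236 236 237
 237 237 237 236 237 238 236 238 237 233 172 147 144 145 139 133 114  83
  73  69  71  79 131 225 164 132 131 132 132 136 174 204 132 105 105 103
 108 118 119 118 116 119 118 118]
[106 103 103 104 105 104 107 105 102 104 113 135 142 144 143 144 141 143
 141 141 142 144 144 142 144 144 144 142 143 157 225 237 237 236 238 236
 237 237 237 237 237 236 236 235 237 238 236 236 236 237 238 235 236 234
 236 237 235 225 219 218 218 216 216 215 172 107  84  77  80  82  81  80
  86  99 104 102 106 100 102 102 102 100 118 194 230 235 233 168 122 116
 113 114  83  48  34]
[0.63146877 0.02617578]
red [0.4446 0.308  0.122 ] [0.4369 0.2778 0.107 ] dist 0.0312 yaw -14.4
t 8.97 at [0.6039 0.2265 0.2605] [180.    -0.    85.38] op 0.0855 F [-0.5 -0.9  0. ]  delta [ 0.2418 -0.8269  0.0024] [ 0.     -0.      0.0576]
```

move_arm([
  [[0.05,-0.2,0,0,0,0.015,1],[0.12,-0.45,0,0,0,0.03,1],[0.2,-0.7,0,0,0,0.045,0.75],[0.24,-0.83,0,0,0,0.057,0.75],[0.24,-0.83,0,0,0,0.057,0.75]],
])

```text
time_s: 9.6
tool_pos: [0.4403, 0.2881, 0.2588]
ee_rot: [-179.9, 0.1, 75.2]
force: [0.2, 0.2, -0.1]
opening: 0.0643
```

move_arm([
  [[0,0,0.2,0,0,0,0.75],[0,0,0.4,0,0,0,0.75],[0,0,0.5,0,0,0,0.75],[0,0,0.5,0,0,0,0.75],[0,0,0.5,0,0,0,0.75]],
])

```text
time_s: 10.22
tool_pos: [0.4432, 0.2876, 0.1609]
ee_rot: [180.0, -0.0, 75.1]
force: [0.5, 0.3, 0.3]
opening: 0.0639
```

```bash
python3 -c "
from h import *
m,im=shot('w7'); np.save('m7.npy',m)
for ce,st in blobs(im,'red',20)[0]: print(ce.round(1),st,ray(m,ce,.112).round(4))
go(.442,.293,.078,75)"
```

```text
[310.2 239.1] [ 292  216   38   47 1255] [0.4458 0.3119 0.112 ]
[233.  380.8] [229 371   8  20  85] [0.3752 0.2354 0.112 ]
[626.9 435.4] [621 420  13  34 297] [0.6126 0.1274 0.112 ]
t 10.28 at [0.4435 0.2878 0.1614] [ 1.7993e+02 -6.0000e-02  7.5100e+01] op 0.064 F [ 0.1 -0.6 -0.1]  delta [ 0.0227 -0.0144  0.4171] [ 0.0004 -0.0003  0.0006]
```

View pics/w7.png

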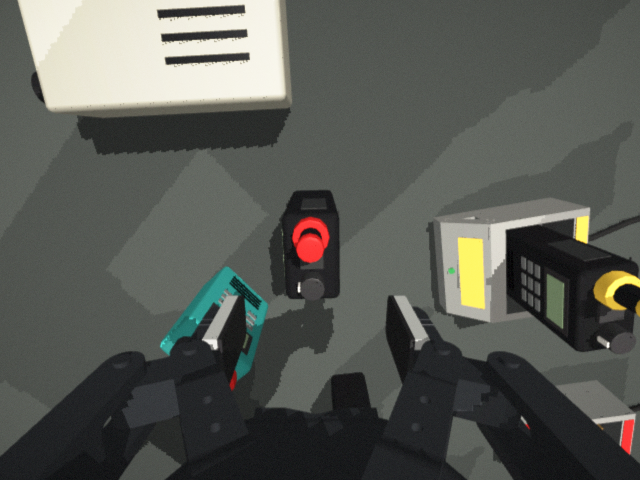

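The red radio at (312,245) is aligned with the gripper. The turquoise body's nearest corner is at (265,300). I'll narrow the opening to about 52 mm and grip about 5 mm toward the antenna side for clearance.

```bash
python3 -c "
from h import *
go(.4426,.2998,.078,75)"
```

```text
t 10.28 at [0.4435 0.2878 0.1614] [ 1.7993e+02 -6.0000e-02  7.5100e+01] op 0.064 F [ 0.1 -0.6 -0.1]  delta [ 0.0563 -0.0203  0.4171] [ 0.0004 -0.0003  0.0006]
```

move_arm([
  [[0.03,-0.015,0,0,0,0,0.6],[0.056,-0.02,0,0,0,0,0.6],[0.056,-0.02,0.15,0,0,0,0.6],[0.056,-0.02,0.3,0,0,0,0.6],[0.056,-0.02,0.417,0,0,0,0.6]],
])

```text
time_s: 10.9
tool_pos: [0.4413, 0.3, 0.076]
ee_rot: [-180.0, 0.0, 75.1]
force: [0.4, 0.3, 0.3]
opening: 0.051
```

move_arm([
  [[0,0,0,0,0,0,0.6],[0,0,0,0,0,0,0.35],[0,0,0,0,0,0,0.2],[0,0,0,0,0,0,0.2],[0,0,0,0,0,0,0.2]],
])

```text
time_s: 11.52
tool_pos: [0.4424, 0.3001, 0.0782]
ee_rot: [179.9, -0.1, 75.1]
force: [0.3, -0.1, 6.1]
opening: 0.0337
```

```bash
cat >> h.py <<'E'
def held(m,im,c,s,ztcp):
    """cap centre in the tool frame (cap 126 mm above underside), from the lower end of the cap+ring blob"""
    R=Ro.from_euler('xyz',s['ee_rot'],degrees=True); b,l=blobs(im,c,400); ce,st=max(b,key=lambda q:q[0][1])
    print(ce.round(1),st)
    for z,v in ((.126,st[1]+st[3]-29),): 
        p=(ce[0],v); print("cap px",p,"tool offset",R.inv().apply(ray(m,p,z-ztcp+s['tool_pos'][2])-s['tool_pos']).round(4))
E
python3 -c "
from h import *
s=bot.state(); m,im=shot('w8'); held(m,im,'red',s,s['tool_pos'][2])
go(.4426,.2998,.25,75)"
```

```text
[314.4 353.6] [ 284  302   62  103 4067]
cap px (np.float64(314.4307843619375), np.int32(376)) tool offset [ 0.0138 -0.0012 -0.0478]
t 11.57 at [0.4424 0.3001 0.0782] [ 1.7991e+02 -1.0000e-01  7.5110e+01] op 0.0335 F [-0.3  0.4  7. ]  delta [ 0.      0.0026 -0.859 ] [ 0.0005 -0.0005  0.0006]
```

move_arm([
  [[0,0,-0.1,0,0,0,0.2],[0,0,-0.35,0,0,0,0.2],[0,0,-0.6,0,0,0,0.2],[0,0,-0.86,0,0,0,0.2],[0,0,-0.88,0,0,0,0.2]],
])

```text
time_s: 12.2
tool_pos: [0.4435, 0.3006, 0.258]
ee_rot: [179.7, -0.3, 75.1]
force: [1.1, 0.3, -2.3]
opening: 0.0337
```

move_arm([
  [[-0.15,0.12,0,0,0,0,0.2],[-0.35,0.27,0,0,0,0,0.2],[-0.55,0.42,0,0,0,0,0.2],[-0.75,0.58,0,0,0,0,0.2],[-0.75,0.58,0,0,0,0,0.2]],
])

```text
time_s: 12.82
tool_pos: [0.5153, 0.1214, 0.2508]
ee_rot: [-179.9, 0.1, 74.9]
force: [1.0, 0.2, -3.0]
opening: 0.0336
```

move_arm([
  [[-0.2,0.15,0,0,0,-0.02,0.2],[-0.4,0.3,0,0,0,-0.04,0.2],[-0.66,0.51,0,0,0,-0.083,0.2],[-0.66,0.51,0,0,0,-0.083,0.2],[-0.66,0.51,0,0,0,-0.083,0.2]],
])

```text
time_s: 13.45
tool_pos: [0.5791, -0.0285, 0.2513]
ee_rot: [-179.8, -0.1, 90.0]
force: [0.8, -0.1, -2.9]
opening: 0.033
```

```bash
python3 -c "
from h import *
m,im=shot('w9'); np.save('m9.npy',m)
for S,a,sz in strip(m,im,'red'):pass
go(.58,-.03,.25,90)
cv2.imwrite('pics/v9.png',cv2.resize(im[:300,200:600],(800,600)))"
```

```text
red [329.8 160.3] centre [0.5912 0.0264] size [58.5 13.9] yaw -5.04
red [410.1 168.3] centre [0.6692 0.0187] size [70.1  7.5] yaw -5.28
red [314.4 353.5] centre [ 0.5742 -0.1921] size [137.3  70.4] yaw -1.35
t 13.5 at [ 0.5791 -0.0278  0.2517] [-1.7988e+02 -5.0000e-02  9.0040e+01] op 0.0336 F [ 0.2 -0.3 -2.8]  delta [-0.011   0.0044  0.0084] [-0.0007 -0.0003  0.0002]
```

View pics/v9.png

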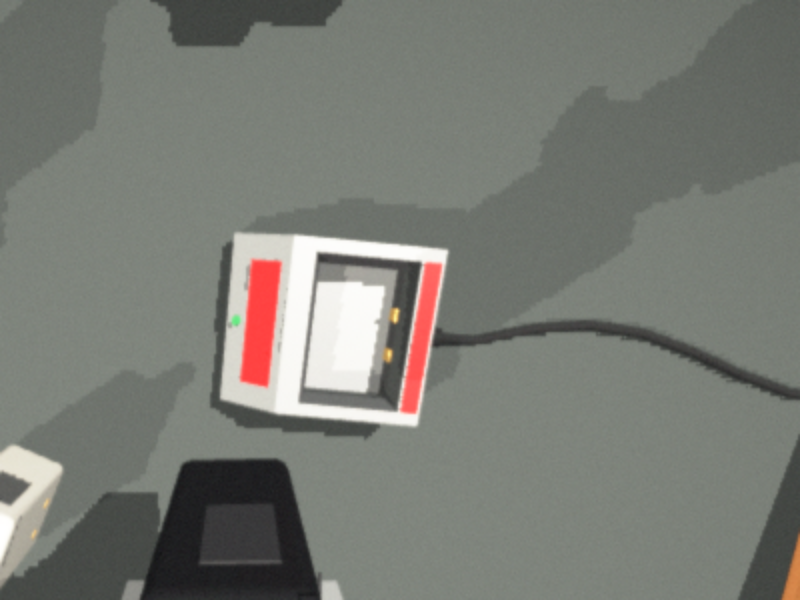

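The red charger's pocket corners, converted to full-picture pixels, are (358.5,126.5), (410.5,130.5), (398.5,205.5) and (350.5,201.5).

```bash
python3 -c "
from h import *
m=np.load('m9.npy',allow_pickle=True).item()
P=np.array([ray(m,p,.044)[:2] for p in ((358.5,126.5),(410.5,130.5),(398.5,205.5),(350.5,201.5))]); print(P.mean(0),[np.linalg.norm(P[i]-P[i-1]).round(4) for i in range(4)])
th=np.radians(-5.2);X=np.array([np.cos(th),np.sin(th)]);Y=np.array([-X[1],X[0]])
C=(P.mean(0)+np.array([.6692,.0187])-.030*X)/2; T=C+.0017*Y;print(C,T)
go(*T,.15,84.8)"
```

```text
[0.63939697 0.02101462] [np.float64(0.0709), np.float64(0.049), np.float64(0.0714), np.float64(0.0483)]
[0.63936022 0.0212168 ] [0.6395143 0.0229098]
t 13.5 at [ 0.5791 -0.0278  0.2517] [-1.7988e+02 -5.0000e-02  9.0040e+01] op 0.0336 F [ 0.2 -0.3 -2.8]  delta [0.2529 0.3032 0.508 ] [-0.0007 -0.0003  0.0291]
```

move_arm([
  [[0.13,0.15,0.05,0,0,0.015,0.2],[0.253,0.303,0.2,0,0,0.029,0.2],[0.253,0.303,0.4,0,0,0.029,0.2],[0.253,0.303,0.508,0,0,0.029,0.2],[0.253,0.303,0.508,0,0,0.029,0.2]],
])

```text
time_s: 14.12
tool_pos: [0.6383, 0.0226, 0.149]
ee_rot: [-179.7, 0.0, 84.9]
force: [0.1, 0.0, -2.2]
opening: 0.034
```

```bash
python3 -c "
from h import *
go(.6395,.0229,.108,84.8)"
```

```text
t 14.12 at [0.6383 0.0226 0.149 ] [-1.7973e+02  1.0000e-02  8.4880e+01] op 0.034 F [ 0.1  0.  -2.2]  delta [0.0019 0.0067 0.2047] [-0.0015  0.      0.0005]
```

move_arm([
  [[0,0.003,0.07,0,0,0,0.2],[0,0.003,0.14,0,0,0,0.2],[0,0.003,0.205,0,0,0,0.2],[0,0.003,0.205,0,0,0,0.2]],
])

```text
time_s: 14.62
tool_pos: [0.6402, 0.0221, 0.1088]
ee_rot: [-179.9, -0.0, 84.8]
force: [-0.8, 2.2, -3.5]
opening: 0.0334
```

move_arm([
  [[0,0,0.03,0,0,0,0.2],[0,0,0.06,0,0,0,0.2],[0,0,0.077,0,0,0,0.2],[0,0,0.077,0,0,0,0.2]],
])

```text
time_s: 15.12
tool_pos: [0.6411, 0.022, 0.0946]
ee_rot: [180.0, -0.0, 84.9]
force: [2.1, 4.2, -4.2]
opening: 0.0334
```

```bash
python3 -c "
from h import *
go(.6395,.0229,.091,84.8)"
```

```text
t 15.12 at [0.6411 0.022  0.0946] [ 1.7998e+02 -3.0000e-02  8.4850e+01] op 0.0334 F [ 2.1  4.2 -4.2]  delta [ 0.0035 -0.0086  0.0179] [ 0.0001 -0.0001  0.0003]
```

A light sideways force of +4 N in y says the radio is touching the -y wall. I'm nudging +y while lowering.

move_arm([
  [[0.01,0,0,0,0,0,0.2],[0.015,-0.003,0.006,0,0,0,0.2],[0.015,-0.003,0.012,0,0,0,0.2],[0.015,-0.003,0.016,0,0,0,0.2],[0.015,-0.003,0.016,0,0,0,0.2]],
])

```text
time_s: 15.75
tool_pos: [0.6406, 0.0244, 0.0923]
ee_rot: [180.0, 0.0, 84.8]
force: [-3.3, -1.0, 4.8]
opening: 0.0336
```

```bash
python3 -c "
from h import *
s=bot.state();m,im=shot('w10'); held(m,im,'red',s,s['tool_pos'][2])
go(.6395,.0229,.091,84.8)"
```

```text
[315.1 353.8] [ 284  302   63  103 4105]
cap px (np.float64(315.10280146163217), np.int32(376)) tool offset [ 0.0026 -0.001  -0.0337]
t 15.8 at [0.6407 0.0245 0.0923] [1.800e+02 2.000e-02 8.483e+01] op 0.0334 F [-4.5 -0.7  5.9]  delta [-0.0083 -0.005   0.0064] [0.     0.0001 0.0002]
```

Floor contact came at 0.0923 (expected 0.092) and the radio has not slipped in the grip. I'm releasing it.

move_arm([
  [[0,0,0,0,0,0,0.5],[0,0,0,0,0,0,0.7],[0,0,0,0,0,0,0.9],[0,0,0,0,0,0,0.9],[0,0,0,0,0,0,0.9]],
])

```text
time_s: 16.42
tool_pos: [0.6407, 0.0247, 0.0916]
ee_rot: [-180.0, 0.0, 84.8]
force: [0.5, -0.3, -0.9]
opening: 0.0769
```

move_arm([
  [[0,0,-0.1,0,0,0,0.9],[0,0,-0.3,0,0,0,0.9],[0,0,-0.6,0,0,0,0.9],[0,0,-0.8,0,0,0,0.9],[0,0,-0.8,0,0,0,0.9]],
])

```text
time_s: 17.05
tool_pos: [0.6433, 0.0246, 0.2593]
ee_rot: [179.4, -0.0, 84.8]
force: [1.0, 0.3, -1.1]
opening: 0.0767
```

```bash
python3 -c "
from h import *
s=bot.snapshot('scene'); t=bot.snapshot('top'); mt=cam('top'); m,im=shot('w11')
for c in HUE:
  for ce,st in blobs(t,c,15)[0]:
    if 200<ce[0]<460 and ce[1]<300: print('top',c,ce.round(1),st[4],ray(mt,ce,.138).round(4),ray(mt,ce,.124).round(4))
go(.43,.115,.25,80)
cv2.imwrite('pics/v11.png',np.hstack([cv2.resize(im,(400,300)),cv2.resize(s[190:350,220:380],(300,300),interpolation=cv2.INTER_CUBIC)]))"
```

```text
top red [242.9 282.9] 54 [0.359  0.2242 0.138 ] [0.3607 0.2265 0.124 ]
top yellow [241.1 189.4] 74 [0.6041 0.2322 0.138 ] [0.6081 0.2346 0.124 ]
top yellow [260.  187.9] 21 [0.6075 0.1826 0.138 ] [0.6114 0.1845 0.124 ]
top yellow [248.5 215.3] 140 [0.5344 0.212  0.138 ] [0.5377 0.2142 0.124 ]
top blue [416.7 175.7] 82 [ 0.6325 -0.2264  0.138 ] [ 0.6367 -0.2283  0.124 ]
top blue [420.  203.6] 130 [ 0.5573 -0.232   0.138 ] [ 0.5608 -0.234   0.124 ]
t 17.2 at [0.6404 0.0247 0.2517] [-179.99   -0.     84.83] op 0.0768 F [-0.5  0.3 -0.8]  delta [ 0.3549 -1.0883  0.0089] [-0.0001  0.      0.0268]
```

View pics/v11.png

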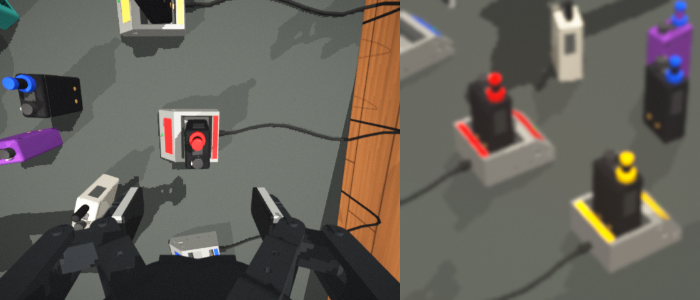

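The red and yellow radios both stand upright in their chargers. The blue radio is next.

move_arm([
  [[0.08,-0.22,0,0,0,0,0.9],[0.16,-0.5,0,0,0,0.01,0.9],[0.25,-0.75,0,0,0,0.02,0.8],[0.33,-0.98,0,0,0,0.027,0.75],[0.33,-1,0,0,0,0.027,0.75]],
])

```text
time_s: 17.82
tool_pos: [0.4444, 0.1094, 0.25]
ee_rot: [-179.8, 0.0, 80.1]
force: [0.2, -0.2, -0.0]
opening: 0.0642
```

move_arm([
  [[0,-0.05,0.1,0,0,0,0.75],[0,-0.09,0.3,0,0,0,0.75],[0,-0.09,0.45,0,0,0,0.75],[0,-0.09,0.45,0,0,0,0.75],[0,-0.09,0.45,0,0,0,0.75]],
])

```text
time_s: 18.45
tool_pos: [0.4303, 0.1114, 0.1625]
ee_rot: [180.0, -0.0, 80.0]
force: [-0.2, -0.2, -0.3]
opening: 0.0638
```

```bash
python3 -c "
from h import *
m,im=shot('w12'); np.save('m12.npy',m)
for ce,st in blobs(im,'blue',20)[0]: print(ce.round(1),st,ray(m,ce,.112).round(4))
go(.43,.107,.078,80)
cv2.imwrite('pics/v12.png',im)"
```

```text
[318.1 255.3] [ 299  233   38   48 1058] [0.4333 0.1255 0.112 ]
t 18.5 at [0.4307 0.1115 0.1631] [ 1.7991e+02 -3.0000e-02  7.9960e+01] op 0.0637 F [ 0.  -0.2 -0.4]  delta [-2.290e-02 -4.000e-04  4.254e-01] [ 0.0005 -0.0001 -0.0002]
```

View pics/v12.png

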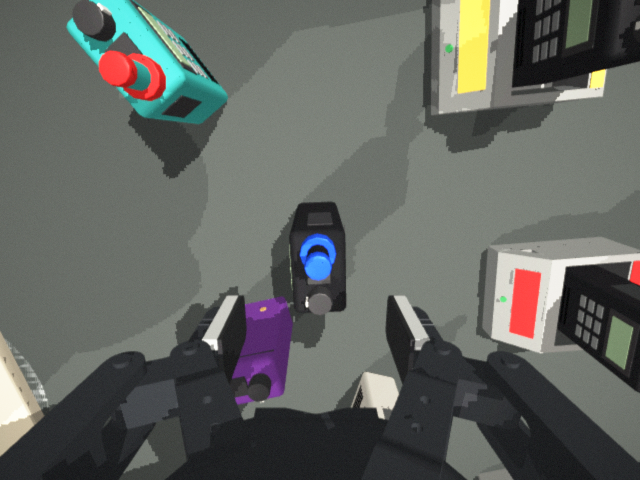

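The blue radio at (318,258) is centred and aligned, and purple at (265,345) starts at about row 300. I'm narrowing to 52 mm and descending.

move_arm([
  [[0.012,0,0,0,0,0,0.6],[0.012,0,0.05,0,0,0,0.6],[0.012,0,0.2,0,0,0,0.6],[0.012,0,0.35,0,0,0,0.6],[0.012,0,0.425,0,0,0,0.6]],
])

```text
time_s: 19.12
tool_pos: [0.4289, 0.1138, 0.0747]
ee_rot: [-179.9, 0.0, 80.0]
force: [0.2, 0.4, 0.7]
opening: 0.0512
```

move_arm([
  [[0,0,0,0,0,0,0.6],[0,0,0,0,0,0,0.35],[0,0,0,0,0,0,0.2],[0,0,0,0,0,0,0.2],[0,0,0,0,0,0,0.2]],
])

```text
time_s: 19.75
tool_pos: [0.4311, 0.1141, 0.0779]
ee_rot: [179.9, -0.0, 80.0]
force: [0.7, 0.9, 7.0]
opening: 0.0341
```

```bash
python3 -c "
from h import *
s=bot.state(); m,im=shot('w13'); held(m,im,'blue',s,s['tool_pos'][2])
go(.431,.1137,.25,80)"
```

```text
[313.6 381.1] [ 288  353   52   56 2279]
cap px (np.float64(313.5660377358491), np.int32(380)) tool offset [ 0.0129 -0.0014 -0.0481]
t 19.8 at [0.4311 0.1141 0.0779] [ 1.7987e+02 -4.0000e-02  7.9980e+01] op 0.0338 F [0.7 0.  6.1]  delta [-0.0014  0.0015 -0.8606] [ 0.0007 -0.0002 -0.0001]
```

move_arm([
  [[0,0,-0.1,0,0,0,0.2],[0,0,-0.35,0,0,0,0.2],[0,0,-0.6,0,0,0,0.2],[0,0,-0.86,0,0,0,0.2],[0,0,-0.87,0,0,0,0.2]],
])

```text
time_s: 20.42
tool_pos: [0.4324, 0.1143, 0.2556]
ee_rot: [179.6, -0.2, 80.0]
force: [0.2, -0.1, -2.7]
opening: 0.034
```

move_arm([
  [[-0.17,0.09,0,0,0,0,0.2],[-0.4,0.22,0,0,0,0,0.2],[-0.65,0.36,0,0,0,0,0.2],[-0.9,0.5,0,0,0,0,0.2],[-0.94,0.52,0,0,0,0,0.2]],
])

```text
time_s: 21.05
tool_pos: [0.4994, -0.0923, 0.2486]
ee_rot: [-179.8, 0.0, 79.8]
force: [0.2, 1.2, -2.6]
opening: 0.0337
```

move_arm([
  [[-0.25,0.14,0,0,0,-0.02,0.2],[-0.5,0.28,0,0,0,-0.04,0.2],[-0.75,0.42,0,0,0,-0.055,0.2],[-0.93,0.515,0,0,0,-0.055,0.2],[-0.93,0.515,0,0,0,-0.055,0.2]],
])

```text
time_s: 21.68
tool_pos: [0.5683, -0.292, 0.248]
ee_rot: [-179.8, -0.1, 89.7]
force: [-0.8, 0.7, -2.1]
opening: 0.0338
```

```bash
python3 -c "
from h import *
m,im=shot('w14'); np.save('m14.npy',m)
strip(m,im,'blue')
go(.57,-.29,.25,90)
cv2.imwrite('pics/v14.png',cv2.resize(im[:300,200:600],(800,600)))"
```

```text
blue [411.5 167.2] centre [ 0.6584 -0.2383] size [ 7.7 58.3] yaw 6.21
blue [329.9 169.2] centre [ 0.5807 -0.2452] size [13.6 58.7] yaw 5.51
blue [314.8 328.7] centre [ 0.5652 -0.425 ] size [72.3 69.1] yaw 86.47
blue [313.5 380.9] centre [ 0.5636 -0.4888] size [77.  59.5] yaw -1.41
t 21.73 at [ 0.5682 -0.2904  0.2483] [-1.7983e+02 -1.3000e-01  8.9800e+01] op 0.0336 F [-0.1  0.6 -1.5]  delta [ 0.0023  0.0089 -0.0083] [-0.0009 -0.0007 -0.0011]
```

View pics/v14.png

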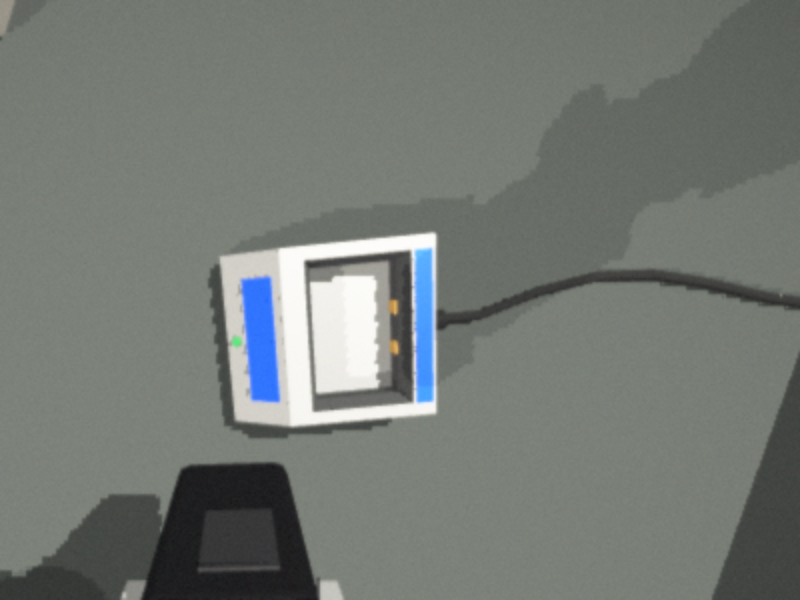

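The blue pocket's corners, in full-picture pixels, are (352.5,131), (405,125.5), (406,201.5) and (356.5,205.5).

```bash
python3 -c "
from h import *
m=np.load('m14.npy',allow_pickle=True).item()
P=np.array([ray(m,p,.044)[:2] for p in ((352.5,131),(405,125.5),(406,201.5),(356.5,205.5))]); print(P.mean(0),[np.linalg.norm(P[i]-P[i-1]).round(4) for i in range(4)])
d=P[1]-P[0]+P[2]-P[3];e=P[0]-P[3]+P[1]-P[2];print(np.degrees(np.arctan2(d[1],d[0])),np.degrees(np.arctan2(-e[0],e[1])))
th=np.radians(5.3);Y=np.array([-np.sin(th),np.cos(th)])
T=P.mean(0)+.0032*Y;print(T)
go(*T,.15,95.3)"
```

```text
[ 0.62863454 -0.24223635] [np.float64(0.0703), np.float64(0.0486), np.float64(0.0712), np.float64(0.0488)]
4.952596232257169 4.935039613200094
[ 0.62833895 -0.23905003]
t 21.73 at [ 0.5682 -0.2904  0.2483] [-1.7983e+02 -1.3000e-01  8.9800e+01] op 0.0336 F [-0.1  0.6 -1.5]  delta [0.2569 0.3012 0.4914] [-0.0009 -0.0007 -0.0306]
```

Agrees with the first measurement (0.628, -0.242, yaw about 5).

move_arm([
  [[0.13,0.15,0.05,0,0,-0.015,0.2],[0.257,0.301,0.2,0,0,-0.03,0.2],[0.257,0.301,0.4,0,0,-0.03,0.2],[0.257,0.301,0.491,0,0,-0.03,0.2],[0.257,0.301,0.491,0,0,-0.03,0.2]],
])

```text
time_s: 22.35
tool_pos: [0.6276, -0.2379, 0.1505]
ee_rot: [-179.8, -0.1, 95.3]
force: [-0.1, 0.1, -1.5]
opening: 0.034
```

```bash
python3 -c "
from h import *
go(.6283,-.239,.108,95.1)"
```

```text
t 22.35 at [ 0.6276 -0.2379  0.1505] [-1.7979e+02 -1.3000e-01  9.5300e+01] op 0.034 F [-0.1  0.1 -1.5]  delta [-0.0064  0.0036  0.2124] [-0.0012 -0.0007  0.0011]
```

move_arm([
  [[-0.003,0.003,0.07,0,0,0.001,0.2],[-0.003,0.003,0.14,0,0,0.001,0.2],[-0.003,0.003,0.21,0,0,0.001,0.2],[-0.003,0.003,0.21,0,0,0.001,0.2]],
])

```text
time_s: 22.85
tool_pos: [0.6286, -0.2392, 0.1084]
ee_rot: [-179.8, -0.1, 95.1]
force: [0.2, 0.7, -2.3]
opening: 0.0339
```

move_arm([
  [[0,0,0.03,0,0,0,0.2],[0,0,0.06,0,0,0,0.2],[0,0,0.077,0,0,0,0.2],[0,0,0.077,0,0,0,0.2]],
])

```text
time_s: 23.35
tool_pos: [0.6295, -0.2396, 0.0945]
ee_rot: [-180.0, -0.0, 95.1]
force: [0.6, 2.5, -2.1]
opening: 0.0333
```

```bash
python3 -c "
from h import *
go(.6283,-.239,.0915,95.1)"
```

```text
t 23.35 at [ 0.6295 -0.2396  0.0945] [-1.7996e+02 -2.0000e-02  9.5100e+01] op 0.0333 F [ 0.6  2.5 -2.1]  delta [ 0.0035 -0.0057  0.015 ] [-0.0002 -0.0001 -0.    ]
```

Slight +y force again, so I'm making the same small nudge while lowering to the floor.

move_arm([
  [[0.007,0,0,0,0,0,0.2],[0.01,-0.002,0.006,0,0,0,0.2],[0.01,-0.002,0.012,0,0,0,0.2],[0.01,-0.002,0.016,0,0,0,0.2],[0.01,-0.002,0.016,0,0,0,0.2]],
])

```text
time_s: 23.98
tool_pos: [0.6293, -0.2378, 0.0919]
ee_rot: [180.0, 0.0, 95.1]
force: [-0.5, 0.5, -1.7]
opening: 0.0335
```

```bash
python3 -c "
from h import *
go(.6283,-.239,.0915,95.1)"
```

```text
t 23.98 at [ 0.6293 -0.2378  0.0919] [1.7999e+02 1.0000e-02 9.5090e+01] op 0.0335 F [-0.5  0.5 -1.7]  delta [-0.0056 -0.0053  0.0021] [ 0.  0. -0.]
```

move_arm([
  [[0,0,0.004,0,0,0,0.2],[0,0,0.007,0,0,0,0.2],[0,0,0.007,0,0,0,0.2]],
])

```text
time_s: 24.35
tool_pos: [0.6294, -0.2378, 0.0918]
ee_rot: [180.0, 0.0, 95.1]
force: [-4.2, 2.3, 7.9]
opening: 0.0337
```

move_arm([
  [[0,0,0,0,0,0,0.5],[0,0,0,0,0,0,0.7],[0,0,0,0,0,0,0.9],[0,0,0,0,0,0,0.9],[0,0,0,0,0,0,0.9]],
])

```text
time_s: 24.98
tool_pos: [0.6292, -0.2377, 0.0904]
ee_rot: [-180.0, -0.0, 95.1]
force: [-0.3, -0.6, -0.0]
opening: 0.0767
```

move_arm([
  [[0,0,-0.1,0,0,0,0.9],[0,0,-0.3,0,0,0,0.9],[0,0,-0.6,0,0,0,0.9],[0,0,-0.85,0,0,0,0.9],[0,0,-0.85,0,0,0,0.9]],
])

```text
time_s: 25.6
tool_pos: [0.632, -0.239, 0.2697]
ee_rot: [179.4, 0.4, 95.1]
force: [-0.2, 0.1, 0.7]
opening: 0.0774
```

move_arm([
  [[0,-0.2,0,0,0,0,0.9],[0,-0.4,0,0,0,0,0.9],[0,-0.65,0,0,0,0,0.9],[0,-0.9,0,0,0,0,0.9],[0,-0.9,0,0,0,0,0.9]],
])

```text
time_s: 26.22
tool_pos: [0.447, -0.2537, 0.2603]
ee_rot: [-179.9, -0.0, 95.0]
force: [-0.1, 0.1, 0.7]
opening: 0.0767
```

```bash
python3 -c "
from h import *
s=bot.snapshot('scene'); t=bot.snapshot('top'); mt=cam('top')
t0=cv2.imread('pics/top0.png')
for c in HUE:
  for ce,st in blobs(t,c,15)[0]:
    if 200<ce[0]<460 and ce[1]<200: print('top',c,ce.round(1),st[4],ray(mt,ce,.138).round(4))
print(bot.state()['time_s'])
cv2.imwrite('pics/v15.png',np.hstack([cv2.resize(t[150:320,130:530],(800,340)),])); 
cv2.imwrite('pics/v15.png',np.vstack([cv2.resize(t[160:300,200:460],(483,260)),cv2.resize(s[120:340,190:510],(483,332))]))"
```

```text
top red [316.3 174.9] 68 [0.6398 0.0352 0.138 ]
top yellow [241.3 189.3] 76 [0.6044 0.2317 0.138 ]
top yellow [260.  187.9] 21 [0.6075 0.1826 0.138 ]
top blue [407.6 176.6] 22 [ 0.6304 -0.2027  0.138 ]
top blue [416.7 178.3] 59 [ 0.6253 -0.2262  0.138 ]
26.325
```

View pics/v15.png

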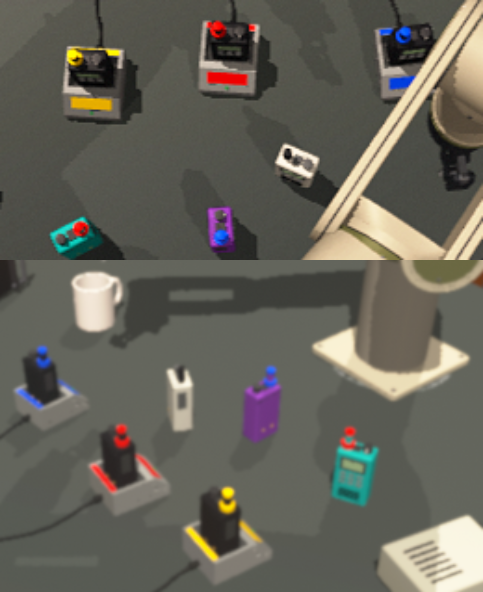

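All three radios stand upright in the chargers of their colour, fronts toward the labels. The mug, grey radio, meter and look-alikes look undisturbed. The arm is clear, so I'm handing in.

```bash
python3 -c "
from cell import bot
print(bot.close_job())"
```

```text
the job is handed in; nothing more can be done
None
```

The red, yellow and blue radios are each standing in the charger of their own colour, with their fronts toward the sloping, labelled side. I gripped each one across its 34 mm side, carried it over, lowered it in stages and released it. The job was handed in at about 26 s of the 86 s allowed; the interface gave no verdict.

**Seating:** each radio met the pocket floor within 1 mm of the height expected from its grasp, with a contact force of 3–8 N. Red and blue pressed lightly on a pocket wall (up to about 4 N) on the way down, so I moved them 2–3 mm before seating.

**Last pictures:** all three radios looked upright in the right chargers. The grey radio, the meter and the mug looked undisturbed by eye; I did not measure them again. The gripper was clear of everything.

**One check disagreed:** in the top view, the yellow antenna cap measured about 8 mm off along the charger's y axis. Its coloured ring and the charger's strip probably shift that reading. With the radio on the pocket floor, the pocket allows only about 4 mm of play, so I took it as seated without another close picture. The red cap agreed to about 2 mm. The blue cap could not be separated from the blue strip, so I did not check it that way.

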